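# Move the clip-on vent filter to the free manifold port

## Task

Move the clip-on vent filter to the free port of the little bench manifold. Keep the steel release button on its side pressed in while you pull it straight up off the port it is clipped to, then push it down on the free nipple, past the safety catch, until it is fully home and latched, upright, with the button sprung back out. The coupling is thin plastic and that nipple may be clamped anywhere along its slot, so feel your way: never pull, push or wedge the filter against a port with more than about 25 N, and do not shift the vials and the sample pot beside it.

Things in the scene. Friction and masses are not known exactly. Their poses are not given: they have to be found in the camera images.
- manifold: Aluminium manifold bar, 36 x 150 mm and 30 mm high, fixed on the bench; origin at the centre of its underside, y along the bar, z up. Two ports stand on it 37.5 mm either side of the middle; small black valve knobs on its -x face below the ports, a hose barb at the -y end. Its position and yaw vary.
- port_from: The port that the filter is clipped to (either end). Origin on the bar's top face, 30 mm above the bench, in the middle of a slot plate 32 x 60 mm. There: a hexagonal boss 27 mm wide, 14 mm high; a steel nipple 16 mm in diameter, blunt top 44 mm above the origin with a 1.5 mm chamfer. Two catch grooves 3.5 mm deep round it have their upper edges at 30.5 mm (home) and 37.5 mm (safety catch).
- port_to: Slot plate of the other port, bare at the start; origin and axes as for port_from, y along the slot and the bar. Boss, nipple and collar are the same but clamped rigidly anywhere along the slot, up to 11 mm from the plate's middle, and up to 2.5 mm higher or lower than on port_from. The reading gives the plate, not the nipple: find the nipple by feel or by eye.
- port_to_collar (a joint): Travel of the free port's sealing collar, a black ring 25 mm in diameter round the nipple's foot (port_from has one too): 0 up, its top then 25 mm above the plate's origin on a nipple of normal height; it yields downward against a spring (1 N, rising 0.4 N per mm) by 0.006 m where the filter latches and stops hard at 0.008 m.
- filter: White vent filter on a push-button coupling, about 72 g. Origin at the centre of its underside, z up. Its foot is a grey block 30 x 30 mm, 30 mm high, with a bore 18 mm wide from below (1 mm play round the nipple, any yaw). Home on a nipple of normal height, its origin is 19 mm above the port's (hard stop 17; safety catch 26: only half on, though the button is out).
- filter_button_mid (a point): Point on the filter's axis level with the middle of the release button, 15 mm above the underside. The steel button, 12 mm wide and 14 mm high, stands 5 mm proud of the foot's -x face; the +x face opposite is plain. Squeezed across these two faces until the button is flush, the foot is 30 mm wide.
- filter_button (a joint): Travel of the release button: 0 out, growing as it is pressed toward the filter's +x; flush at 0.005 m. Its tooth is clear of the nipple from about 0.004 m; let go half-way, it snaps into the next groove. The spring takes 2.4 N to start, 4.4 N when flush. The filter goes over the blunt tip only with the button held in; from the safety catch on, a push on the cap (about 10 N) takes it home.
- filter_top (a point): Centre of the flat top of the filter's round white cap (27 mm in diameter), 48 mm above the filter's underside.
- vial_pink: Glass sample vial with pink liquid, 45 mm in diameter, 79 mm tall, bystander; origin at the centre of its underside.
- vial_green: Glass sample vial with green liquid, 45 mm in diameter, 79 mm tall, bystander; origin at the centre of its underside.
- sample_pot_0: White sample pot with a screw lid, 49 mm in diameter, 59 mm tall, bystander; origin at the centre of its underside.
Mind the look-alikes: they are no part of the job. What is shaped like the filter but red is not meant.

How it is judged (in metres and radians):
On the way:
1. the filter is pulled clear of its first port with the release button held in (value of joint filter_button above 0.0035 m and z of filter in the frame of port_from above 0.048 m), for 0.1 s.
At the end, for the whole second after the job is handed in: The filter is latched home on the free port: within 13.5 mm of the slot plate's middle along the slot and 4 mm across it, upright within 0.08 rad, holding the sealing collar pressed down by 5 to 7.8 mm (6 mm when latched), the button out to within 1.5 mm, at rest and let go (x of filter in the frame of port_to between -0.004 and 0.004 m and y of filter in the frame of port_to between -0.0135 and 0.0135 m and value of joint port_to_collar between 0.005 and 0.0078 m and angle between filter's own z axis and vertical below 0.08 rad and value of joint filter_button below 0.0015 m and linear speed of filter below 0.02 m/s); the robot touches nothing.
It fails at once if the filter is pulled, pushed or wedged against a port with more than 25 N (contact force between filter and port_from above 25 N or contact force between filter and port_to above 25 N).
It fails at once if a vial or the sample pot is shifted by more than 20 mm or tipped (distance of any of vial_pink, vial_green, sample_pot_0 from where it was at the start of the episode above 0.02 m or angle between any of vial_pink, vial_green, sample_pot_0's own z axis and vertical above 0.3 rad).
It also fails if it takes over 53 s, if anything falls off the work surface, if the arm or the gripper's body presses on something with over 40 N, if the wrist force passes 120 N, or if a joint passes its speed limit or range.

## Robot

A 7-joint arm with a two-finger parallel gripper is mounted at the origin on a cart in front of the work surface, level with it; the furniture and walls round the work are solid. World frame = base frame: x ahead of the robot, y to its left, z up, the work surface at z = 0. Lengths are in m, angles in degrees, forces in N, time in s.
With the tool pointing down it reaches from about 0.35 to 0.775 m from the base axis. Payload 3.1 kg.
Tool frame: the origin (TCP) lies on the centre line of the jaws, within the pads' length; the fingertips stand 17 mm ahead of it and the grasp point (between the pads) lies 2 mm behind it (robot.tip_reach is the distance from the TCP to the fingertips, in m); z points along the fingers, y is the direction in which the jaws open and shut (so a half turn about z gives the same grasp; the last joint's range is limited). The gripper opens to 85 mm and grips with 20 to 120 N. Pads are 22 mm wide; open, the fingers measure 114 mm over their backs; the gripper's body (76 mm by 85 mm) begins 54 mm behind the grasp point. The pads swing forward as they close: fully open they stand 13 mm farther back than shut.
Start: joints at [-69.769, 17.813, 0.802, 86.603, -0.252, 75.585, -1.558], TCP at [0.212, 0.508, 0.215] pointing down, gripper open.
Joint ranges: [-154.91, 154.91], [-16.99, 109.72], [-72.82, 74.43], [7.12, 147.25], [-82.49, 262.49], [11.32, 116.49], [-174.64, 174.64]. Speed limits (degrees/s): [159.86, 159.86, 180, 180, 180, 180, 180].

## Interface

Orientations are given as [roll, pitch, yaw] about the fixed x, y, z axes, in that order (R = Rz(yaw) Ry(pitch) Rx(roll)).
In Python, from station import robot, fingers, vision, workorder, recognise gives the robot as it stands. Calls block until the motion is done:
- robot.move_to(position, orientation): joint-space move of the TCP to a pose.
- robot.line_to(position, orientation=None, velocity=0.15, f_stop=None): straight line of the TCP; orientation=None keeps the orientation; velocity is the mean speed in m/s. With f_stop (N) it stops when the force on the tool has changed by that much, and returns True; else False.
- robot.move_j(angles): joint-space move.
- fingers.gripper_to(opening, force=None): opening from 0.0 (shut) to 1.0 (fully open); force is the grip in N (None keeps the last); returns when the fingers have stopped.
- robot.pause(seconds).
- robot.inverse_kinematics(position, orientation): joint angles nearest the present ones, or None.
- vision.grab_frame(name): name is "scene" or "top"; returns the picture (384x512x3 uint8, red, green, blue); there is no depth.
- vision.calibration(name): a dict with "mtx" (3x3 intrinsics, pixels), "k1" (the pictures are not rectified: a ray, as slopes to the right and down, at radius r is drawn at 1 + k1 r^2 times it, then the intrinsics apply), "extrinsics" (4x4, takes a point from world to camera coordinates). Camera axes: x right, y up, looking along -z (the intrinsics and any distortion apply to the point x, -y, -z); pixel columns grow to the right and rows downward; lengths in m; the calibration is good to about 2 mm. A picture is of the moment at which its call begins. calibration takes no time and is no camera call.
A pose or a line that the arm cannot do raises robot.PlanningError and nothing moves.
- workorder.close_job(): hands the job in, once; it reports no verdict.
Trained networks look in the newest picture that a camera, given by its name, has taken for a name from the list of things; names that differ only in an ending like _2 or _b are one class to them, and where a whole thing is asked for, a point or a joint stands for the part that bears it (a point fixed in the world has none). Each returns a list of dicts, best first, with "p" (0 to 1); they miss things now and then, are a little off and sometimes report something else, mostly with a low value. They report only what shows in the picture. A call takes as long as a camera call. They do not tell look-alikes from the thing itself.
- recognise(label, camera): "rect" ([centre column, centre row, width, height] in pixels, round what is visible of it).
Readings, each from a call of its own:
- robot.current_time_s(): time.
- robot.current_joint_positions(): joint angles.
- robot.current_dq(): joint speeds.
- robot.current_joint_torque(): joint torques, N m.
- robot.current_tool_pos(): TCP position.
- robot.current_eef_rot(): TCP orientation.
- robot.current_contact_force(): force on the tool from outside, world axes, zero at the start.
- robot.current_torque(): the same for the moment, N m.
- robot.current_finger_gap(): opening from 0.0 (shut) to 1.0 (fully open).
Only numpy, scipy, OpenCV 4.12 (cv2) and the standard library are available. Lean on these libraries where they do the work, as an engineer would, in place of code of your own. Each camera call takes 0.05 s, during which the arm holds its last target.

## Working session

There is one attempt and no reset: what is moved stays moved. The work goes in short steps, each a Python script; the robot and the scene stay as the last script left them, time stands still between calls to the robot, and variables do not carry over. Pictures are saved under pics/ and viewed, and the job is handed in when it is done.

```bash
ls; mkdir -p pics; python3 - <<'E'
from station import robot, fingers, vision, workorder, recognise
import cv2
for n in ["scene","top"]:
    im=vision.grab_frame(n); cv2.imwrite(f"pics/{n}0.png",cv2.resize(im[:,:,::-1],(800,600),interpolation=cv2.INTER_CUBIC))
    cv2.imwrite(f"pics/{n}0_raw.png",im[:,:,::-1])
    c=vision.calibration(n);print(n,c)
    for l in ["filter","manifold","port_to","port_from","filter_button_mid","vial_pink","vial_green","sample_pot_0"]:
        print(l,[(round(d['p'],2),[round(float(x),1) for x in d['rect']]) for d in recognise(l,n)][:3])
print(robot.current_time_s(),robot.current_eef_rot(),robot.tip_reach)
E
```

```text
pics
scene {'mtx': array([[469.2723793 ,   0.        , 265.05273774],
       [  0.        , 469.2723793 , 194.84433922],
       [  0.        ,   0.        ,   1.        ]]), 'k1': -0.12524080154364436, 'extrinsics': array([[ 8.85836662e-01, -4.63896169e-01, -9.68259667e-03,
        -6.54727595e-01],
       [ 2.48670407e-01,  4.57025914e-01,  8.53984978e-01,
         1.50286705e-04],
       [-3.91735162e-01, -7.58898977e-01,  5.20207559e-01,
        -1.01016315e+00],
       [ 0.00000000e+00,  0.00000000e+00,  0.00000000e+00,
         1.00000000e+00]])}
filter [(0.97, [284.2, 186.8, 17.2, 26.4]), (0.73, [191.2, 224.9, 23.8, 23.6])]
manifold [(0.88, [269.4, 212.6, 92.9, 18.1])]
port_to [(0.64, [244.0, 192.2, 25.4, 27.5])]
port_from [(0.77, [283.8, 203.8, 29.5, 14.4])]
filter_button_mid [(0.91, [194.7, 223.7, 19.6, 29.3]), (0.83, [283.0, 183.8, 15.2, 27.3])]
vial_pink [(0.95, [245.3, 231.1, 22.4, 48.8])]
vial_green [(0.59, [283.6, 186.0, 15.1, 22.4]), (0.57, [294.5, 240.9, 29.3, 46.7])]
sample_pot_0 [(0.78, [339.5, 215.6, 23.7, 42.8])]
top {'mtx': array([[391.82396242,   0.        , 253.
[... 381 characters left out ...]
-01,
        -8.85560005e-01],
       [ 0.00000000e+00,  0.00000000e+00,  0.00000000e+00,
         1.00000000e+00]])}
filter [(0.79, [242.1, 184.9, 16.4, 15.3]), (0.63, [231.9, 258.8, 16.7, 17.2])]
manifold [(0.89, [233.4, 194.3, 52.1, 70.0])]
port_to [(0.34, [242.6, 183.6, 26.1, 27.3])]
port_from [(0.62, [242.9, 181.4, 22.2, 25.7])]
filter_button_mid [(0.69, [242.2, 178.7, 17.7, 14.4]), (0.49, [230.7, 256.4, 18.0, 15.9])]
vial_pink [(0.58, [268.1, 233.1, 22.6, 17.9])]
vial_green [(0.73, [292.6, 202.2, 19.7, 22.3])]
sample_pot_0 [(0.86, [281.2, 152.4, 18.6, 23.1]), (0.46, [243.7, 183.4, 24.5, 24.7]), (0.31, [226.1, 210.8, 21.0, 27.7])]
0.9 [1.79996995e+02 1.87196541e-03 1.57382483e+02] 0.017
```

View pics/scene0.png

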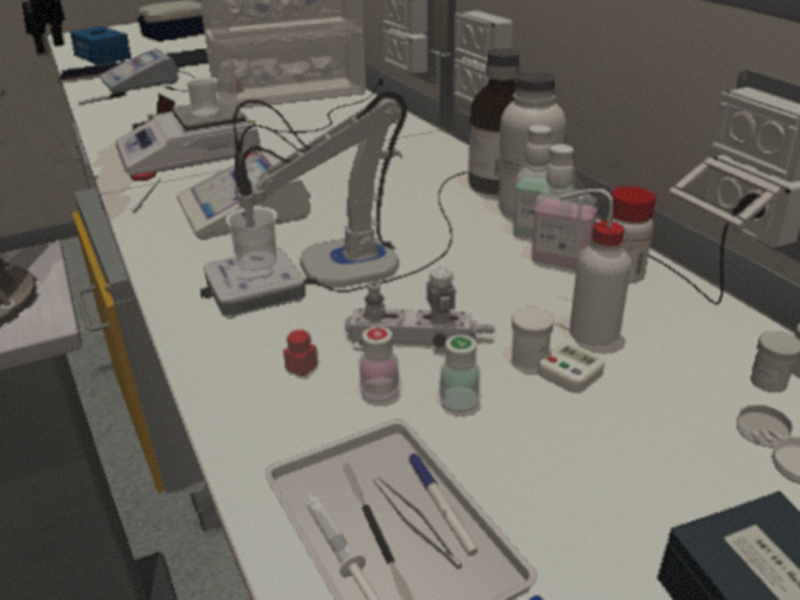

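View pics/top0.png

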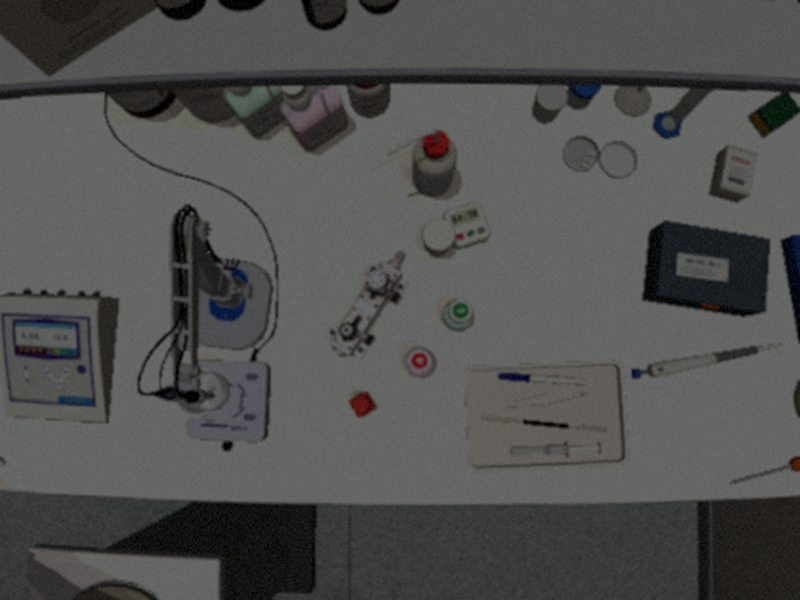

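```bash
python3 - <<'E'
import cv2
t=cv2.imread("pics/top0_raw.png");s=cv2.imread("pics/scene0_raw.png")
cv2.imwrite("pics/topz.png",cv2.resize(t[140:275,180:320],None,fx=5.6,fy=4.4*5.6/5.6,interpolation=cv2.INTER_CUBIC) if 0 else cv2.resize(t[140:275,180:320],None,fx=4.4,fy=4.4,interpolation=cv2.INTER_CUBIC))
cv2.imwrite("pics/scenez.png",cv2.resize(s[160:280,170:330],None,fx=5,fy=5,interpolation=cv2.INTER_CUBIC))
E
```

```text
(no output)
```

View pics/topz.png

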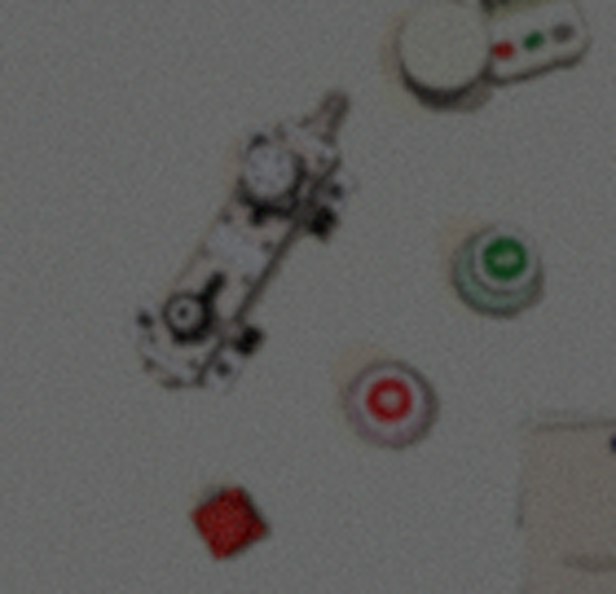

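View pics/scenez.png

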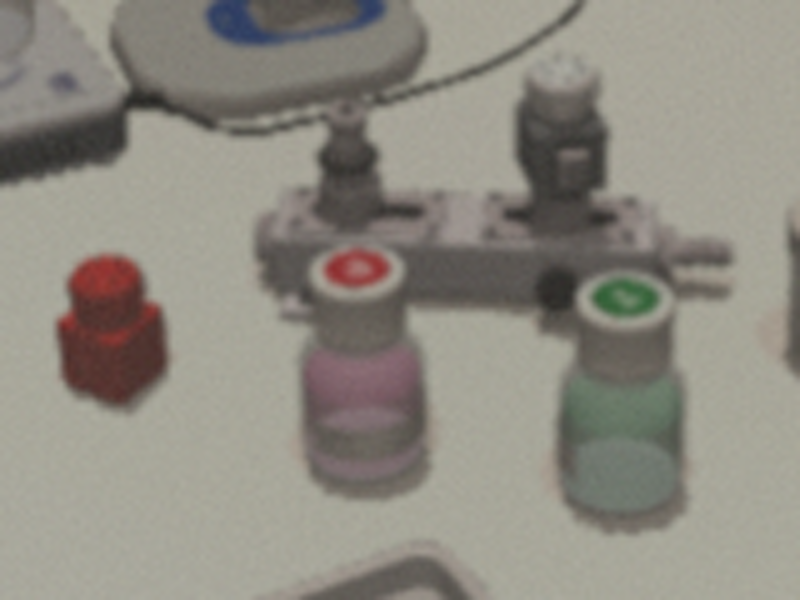

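The filter that is meant is white-capped and sits on the manifold, at top raw ≈(242,181) and scene raw ≈(283,182). Its steel button faces the vials. The red look-alike, at top (232,259) and scene (191,226), stands on the bench and isn't the one. The crops confirm this. The bare nipple is at top ≈(222,211) and scene ≈(239,185). Next I'll average a few frames to cut the noise and measure.

```bash
cat > h.py <<'E'
from station import robot, fingers, vision, workorder, recognise
import numpy as np, cv2
def avg(n,k=6): return np.mean([vision.grab_frame(n).astype(float) for _ in range(k)],0)
def ray(n,uv):
    c=vision.calibration(n); E=c['extrinsics']
    p=cv2.undistortPoints(np.array([[uv]],float),c['mtx'],np.array([c['k1'],0,0,0]))[0,0]
    d=E[:3,:3].T@np.array([p[0],-p[1],-1.]); o=-E[:3,:3].T@E[:3,3]; return o,d/np.linalg.norm(d)
def atz(n,uv,z):
    o,d=ray(n,uv); return o+d*(z-o[2])/d[2]
def proj(n,P):
    c=vision.calibration(n);E=c['extrinsics']; q=E[:3,:3]@np.asarray(P,float)+E[:3,3]
    a=np.array([q[0]/-q[2],-q[1]/-q[2]]); a=a*(1+c['k1']*a@a); return c['mtx'][:2,:2]@a+c['mtx'][:2,2]
def crop(n,im,c,w,h,f,out,g=1.0):
    x0,y0=int(c[0]-w/2),int(c[1]-h/2); k=np.clip(im[y0:y0+h,x0:x0+w]*g,0,255).astype(np.uint8)
    k=cv2.resize(k,None,fx=f,fy=f,interpolation=cv2.INTER_CUBIC)
    for i in range(0,w,5):
        cv2.line(k,(i*f,0),(i*f,6 if i%10 else 14),(255,0,0),1); 
        if i%10==0: cv2.putText(k,str(x0+i),(i*f,24),0,.4,(255,0,0),1)
    for i in range(0,h,5):
        cv2.line(k,(0,i*f),(6 if i%10 else 14,i*f),(255,0,0),1)
        if i%10==0: cv2.putText(k,str(y0+i),(16,i*f+4),0,.4,(255,0,0),1)
    cv2.imwrite(out,k[:,:,::-1])
E
python3 - <<'E'
from h import *
t=avg("top",8);s=avg("scene",8); np.savez("av.npz",t=t,s=s)
crop("top",t,(234,194),64,72,8,"pics/ta.png",2.2)
crop("scene",s,(268,196),100,64,8,"pics/sa.png",1.2)
E
```

```text
(no output)
```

View pics/ta.png

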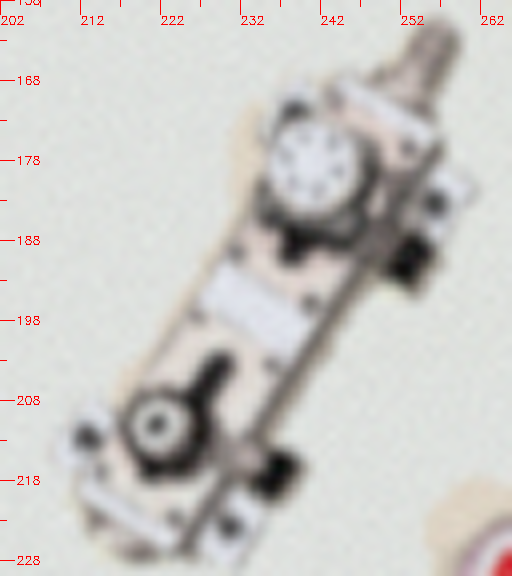

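View pics/sa.png

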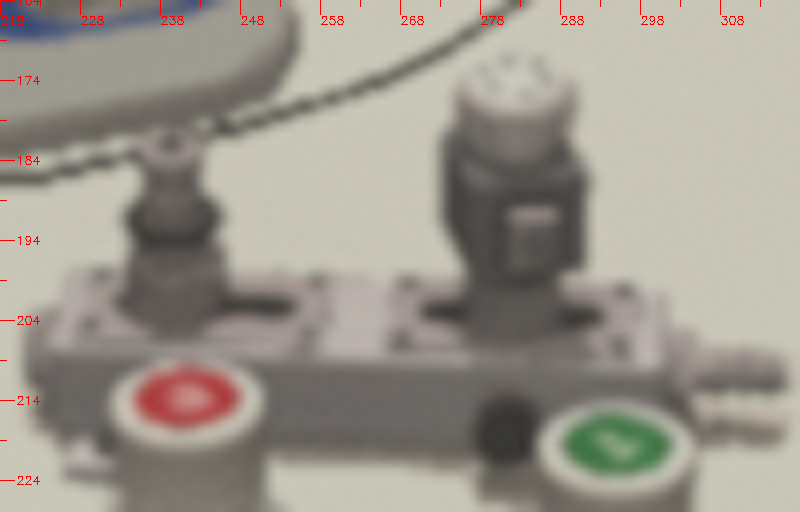

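```bash
python3 - <<'E'
from h import *
def tri(a,b):
    o1,d1=ray("top",a);o2,d2=ray("scene",b)
    A=np.array([d1,-d2]).T; l=np.linalg.lstsq(A,o2-o1,rcond=None)[0]
    p,q=o1+l[0]*d1,o2+l[1]*d2; return (p+q)/2,np.linalg.norm(p-q)
print("cap",tri((240.7,178.2),(282,174.2)),atz("top",(240.7,178.2),.097),atz("scene",(282,174.2),.097))
print("nip",tri((221.1,210.7),(238.9,181.4)),atz("top",(221.1,210.7),.074),atz("scene",(238.9,181.4),.074))
# bar direction from right lower edge (top face, z=.03) & plate edges
def px(p): return (202+p[0]/8-.44,158+p[1]/8-.44)
a=atz("top",px((440,152)),.03);b=atz("top",px((190,545)),.03);print(a,b,np.degrees(np.arctan2(*(a-b)[1::-1])),np.linalg.norm(a-b))
# screws of the plates and knobs
for n,p in dict(sc1=(238,252),sc2=(310,302),sc3=(272,366),cover_l=(196,318),top_l=(295,105)).items(): print(n,atz("top",px(p),.033))
print(robot.inverse_kinematics(atz("top",(240.7,178.2),.2),[180,0,0]))
E
```

```text
cap (array([ 0.56332567, -0.40383778,  0.09680687]), np.float64(0.001792362727163299)) [ 0.56247108 -0.40347122  0.097     ] [ 0.56405817 -0.40434242  0.097     ]
nip (array([ 0.49400462, -0.36000811,  0.07837025]), np.float64(0.0025359454449230003)) [ 0.49320713 -0.35907627  0.074     ] [ 0.49829701 -0.35336524  0.074     ]
[ 0.57781758 -0.43722158  0.03      ] [ 0.4620805  -0.36474034  0.03      ] -32.057173151945335 0.13655988512287742
sc1 [ 0.5476512  -0.37813267  0.033     ]
sc2 [ 0.53288763 -0.39935363  0.033     ]
sc3 [ 0.51408927 -0.38839536  0.033     ]
cover_l [ 0.52817599 -0.36602692  0.033     ]
top_l [ 0.59140548 -0.39450735  0.033     ]
[  9.38654972  41.52159422  51.94982553  65.09291056 -31.52129871
  86.83203007 -34.94375286]
```

```bash
cat > ov.py <<'E'
from h import *
import sys
def overlay(x,y,yaw,s,dz,fy,tag,toff=(0,0),soff=(0,0)):
    d=np.load("av.npz"); 
    c,sn=np.cos(np.radians(yaw)),np.sin(np.radians(yaw)); R=np.array([[c,-sn,0],[sn,c,0],[0,0,1]])
    W=lambda p: R@np.asarray(p,float)+[x,y,0]
    th=np.linspace(0,2*np.pi,40)
    circ=lambda cx,cy,z,r:[W((cx+r*np.cos(a),cy+r*np.sin(a),z)) for a in th]
    box=lambda hx,hy,z,cy=0:[W((a*hx,cy+b*hy,z)) for a,b in ((1,1),(-1,1),(-1,-1),(1,-1),(1,1))]
    yf=-.0375; yt=.0375
    f=np.radians(fy-yaw); 
    F=lambda p:W((np.cos(f)*p[0]-np.sin(f)*p[1],yf+np.sin(f)*p[0]+np.cos(f)*p[1],p[2]))
    curves=[(box(.018,.075,.03),(0,255,0)),(box(.018,.075,0),(0,160,0)),(box(.016,.030,.03,yt),(255,255,0)),(box(.016,.030,.03,yf),(255,255,0)),
     (circ(0,yf,.097,.0135),(255,0,0)),(circ(0,yt+s,.074+dz,.0065),(255,0,0)),(circ(0,yt+s,.055+dz,.0125),(255,0,255))]
    for z in(.049,.079): curves.append(([F((a*.015,b*.015,z)) for a,b in ((1,1),(-1,1),(-1,-1),(1,-1),(1,1))],(0,255,255)))
    curves.append(([F((-.02,a*.006,.064+b*.007)) for a,b in ((1,1),(-1,1),(-1,-1),(1,-1),(1,1))],(0,0,255)))
    for n,im,cc,w,h,g,off in(("top",d['t'],(234,194),64,72,2.2,toff),("scene",d['s'],(268,196),100,64,1.2,soff)):
        k=8;x0,y0=int(cc[0]-w/2),int(cc[1]-h/2)
        I=cv2.resize(np.clip(im[y0:y0+h,x0:x0+w]*g,0,255).astype(np.uint8),None,fx=k,fy=k,interpolation=cv2.INTER_CUBIC)
        for P,col in curves:
            q=np.array([proj(n,p)+off for p in P]); q=((q-[x0,y0]+.5)*k-.5)
            cv2.polylines(I,[np.round(q).astype(np.int32)],False,col,1,cv2.LINE_AA)
        cv2.imwrite(f"pics/ov_{n}_{tag}.png",I[:,:,::-1])
if __name__=="__main__":
    a=[float(v) for v in sys.argv[1:7]]; o=[float(v) for v in sys.argv[8:12]] or [0,0,0,0]
    overlay(*a,sys.argv[7],o[:2],o[2:])
E
# cap (0.5633,-.4038); bar dir
python3 - <<'E'
import numpy as np
yaw=58; ux=np.array([-np.sin(np.radians(yaw)),np.cos(np.radians(yaw))]); print(np.array([.5633,-.4038])+.0375*ux)
E
python3 ov.py 0.5315 -0.3839 58 0.007 0.0025 58 a
```

```text
[ 0.5314982  -0.38392803]
```

View pics/ov_top_a.png

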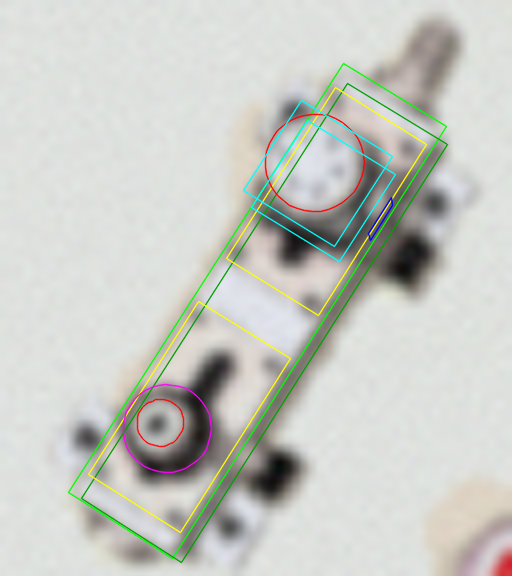

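View pics/ov_scene_a.png

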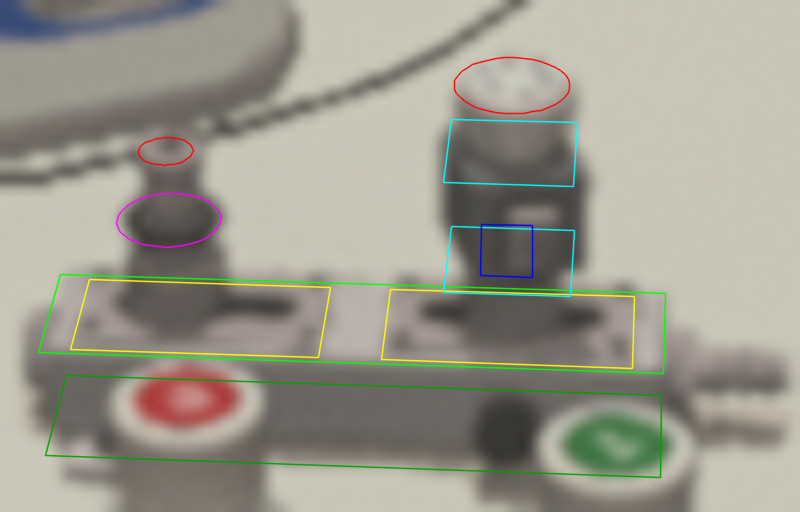

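```bash
python3 ov.py 0.5315 -0.3839 58 0.007 0.0025 76 b 0 0 0.4 -0.8
python3 - <<'E'
from h import *
def px(p): return (202+(p[0]+.5)/8-.5,158+(p[1]+.5)/8-.5)
g=lambda L:np.mean([atz("top",px(p),.033) for p in L],0)
A=[(197,318),(272,366),(100,472),(175,518)];B=[(238,252),(310,302),(410,147),(335,97)]
a,b=g(A),g(B[:3]+B[3:]);print(a,b,np.linalg.norm(a-b),np.degrees(np.arctan2(*(a-b)[1::-1]))-90)
for p in A+B: print(atz("top",px(p),.033))
E
```

```text
[ 0.49876124 -0.3634612   0.033     ] [ 0.56327223 -0.40306147  0.033     ] 0.07569576520520381 58.45619042656921
[ 0.52817016 -0.36632591  0.033     ]
[ 0.51408341 -0.38840124  0.033     ]
[ 0.48305156 -0.33853982  0.033     ]
[ 0.46973981 -0.36057783  0.033     ]
[ 0.54764528 -0.3781386   0.033     ]
[ 0.53288174 -0.39935952  0.033     ]
[ 0.57878646 -0.42844942  0.033     ]
[ 0.59377542 -0.40629834  0.033     ]
```

View pics/ov_top_b.png

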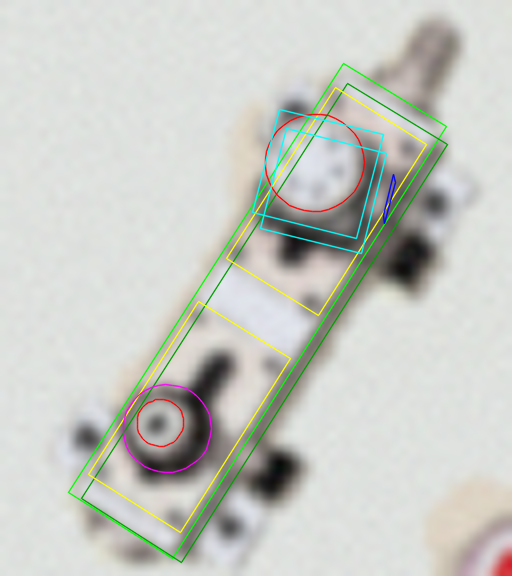

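View pics/ov_scene_b.png

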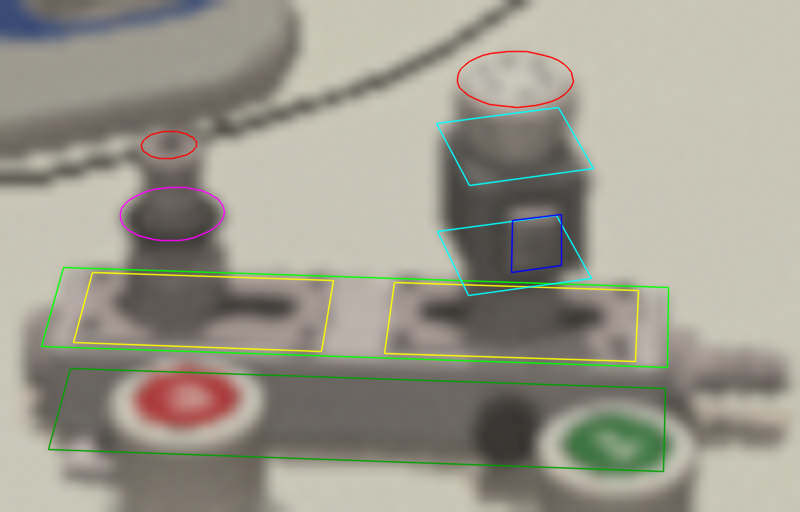

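```bash
python3 - <<'E'
from h import *
def tri(a,b):
    o1,d1=ray("top",a);o2,d2=ray("scene",b)
    l=np.linalg.lstsq(np.array([d1,-d2]).T,o2-o1,rcond=None)[0]
    p,q=o1+l[0]*d1,o2+l[1]*d2; return ((p+q)/2).round(3),np.linalg.norm(p-q).round(4)
print("elbow",tri((121,137),(247,66)));print("beaker/boomend",tri((121,253),(158,120)))
print("beaker",atz("top",(130,250),.1))
print("green",atz("top",(293.5,199),.079),"pink",atz("top",(268,231),.079),"pot",atz("top",(280.5,152),.059))
print("red",atz("top",(231,259),.05)); print("bottle",tri((278,92),(388,150)))
print("nip z76.5",atz("top",(221.1,210.7),.0765),atz("scene",(238.6,182.2),.0765))
print(robot.current_time_s(),robot.current_contact_force())
for p in [(.25,.45,.45),(.36,.2,.45),(.4,0,.45),(.38,-.2,.45),(.45,-.35,.35),(.563,-.404,.2),(.563,-.404,.066)]:
    for yw in (164,-16):
        q=robot.inverse_kinematics(p,[180,0,yw]); print(p,yw,None if q is None else np.round(q,0))
E
```

```text
elbow (array([ 0.611, -0.183,  0.241]), np.float64(0.0138))
beaker/boomend (array([ 0.402, -0.164,  0.153]), np.float64(0.0045))
beaker [ 0.40491462 -0.16426917  0.1       ]
green [ 0.51882    -0.51965195  0.079     ] pink [ 0.448253   -0.46312398  0.079     ] pot [ 0.63009151 -0.49266548  0.059     ]
red [ 0.38610129 -0.38020838  0.05      ]
bottle (array([ 0.744, -0.485,  0.14 ]), np.float64(0.0007))
nip z76.5 [ 0.4929904 -0.359337   0.0765   ] [ 0.49473794 -0.35990596  0.0765    ]
1.7 [-0.77083987  0.6229215  -0.19723638]
(0.25, 0.45, 0.45) 164 [-64.  14.   2.  59.  -1. 107.  12.]
(0.25, 0.45, 0.45) -16 [ -81.   15.   27.   60.   -7.  107. -163.]
(0.36, 0.2, 0.45) 164 [-46.   1.  15.  74.  -0. 105.  43.]
(0.36, 0.2, 0.45) -16 [ -59.    0.   28.   75.   -0.  105. -137.]
(0.4, 0, 0.45) 164 [-44.  -2.  40.  77.   1. 105.  70.]
(0.4, 0, 0.45) -16 [ -41.   -2.   37.   76.    1.  105. -109.]
(0.38, -0.2, 0.45) 164 [ -2.   3.  30.  73.  -1. 105. 101.]
(0.38, -0.2, 0.45) -16 [-40.   4.  72.  73.  -4. 105. -75.]
(0.45, -0.35, 0.35) 164 [ 10.  21.  40.  68. -14.  96. 121.]
(0.45, -0.35, 0.35) -16 [ 20.  20.  25.  67.  -8.  95. -64.]
(0.563, -0.404, 0.2) 164 [ 13.  40.  42.  62. -26.  86. 124.]
(0.563, -0.404, 0.2) -16 [  9.  44.  54.  63. -34.  88. -52.]
(0.563, -0.404, 0.066) 164 [ 13.  45.  40.  73. -29.  71. 127.]
(0.563, -0.404, 0.066) -16 [  8.  48.  49.  74. -36.  74. -49.]
```

```bash
python3 - <<'E'
from h import *
robot.move_j([-69.8,0,0,75,0,105,-1.6])
robot.move_j([36,0,0,75,0,105,-69])
fingers.gripper_to(0.56,20)
print(robot.current_tool_pos(),robot.current_eef_rot(),robot.current_time_s())
F=np.array([.5633,-.4038])
robot.move_to([F[0],F[1],.2],[180,0,-16])
print(robot.current_tool_pos(),np.round(robot.current_joint_positions(),1),robot.current_time_s(),robot.current_contact_force())
q=vision.grab_frame("scene");cv2.imwrite("pics/s1.png",cv2.resize(q[60:270,130:400][:,:,::-1],None,fx=2.9,fy=2.8))
E
```

```text
[ 0.31661185 -0.25093329  0.44939351] [ 1.79998640e+02 -2.69526232e-03 -1.49785541e+01] 5.5333
[ 0.56356867 -0.4042482   0.20209598] [ 34.4  35.8  -0.3  61.    0.2  83.  -71.9] 6.9583 [-0.28831533  0.71832507  0.58361651]
```

View pics/s1.png

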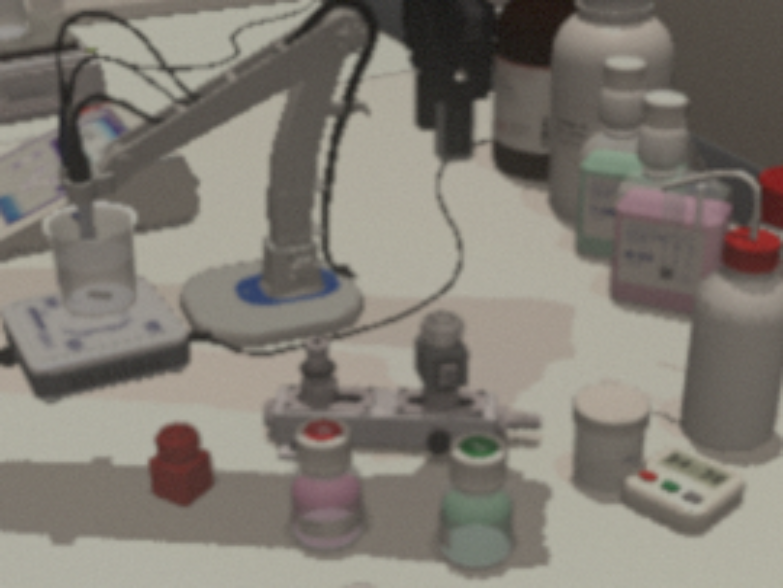

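The gripper hangs above the white filter, clear of the stand. Next I'll descend and probe sideways.

```bash
cat >> h.py <<'E'
a74=np.radians(74); fx=np.array([np.cos(a74),np.sin(a74),0]); fy=np.array([-np.sin(a74),np.cos(a74),0])
def st(m=""):
    p=robot.current_tool_pos();f=np.array(robot.current_contact_force())
    print(m,"pos",np.round(p,4),"F",np.round(f,2),"Fx' %.2f Fy' %.2f"%(f@fx,f@fy),"gap %.4f"%(robot.current_finger_gap()*.085),"t",round(robot.current_time_s(),2)); return np.array(p)
E
python3 - <<'E'
from h import *
F=np.array([.5633,-.4038,0]); c=F-.0025*fx
robot.line_to([c[0],c[1],.11],velocity=.15); st("above")
print(robot.line_to([c[0],c[1],.062],velocity=.06,f_stop=6)); st("down")
q=vision.grab_frame("scene");cv2.imwrite("pics/s2.png",cv2.resize(q[140:240,210:340][:,:,::-1],None,fx=5.5,fy=5.5,interpolation=cv2.INTER_CUBIC))
E
```

```text
above pos [ 0.5634 -0.4067  0.1115] F [-0.13 -0.45  0.39] Fx' -0.47 Fy' 0.00 gap 0.0477 t 7.76
False
down pos [ 0.5629 -0.4065  0.0625] F [ 0.13  1.16 -0.53] Fx' 1.15 Fy' 0.20 gap 0.0478 t 8.71
```

View pics/s2.png

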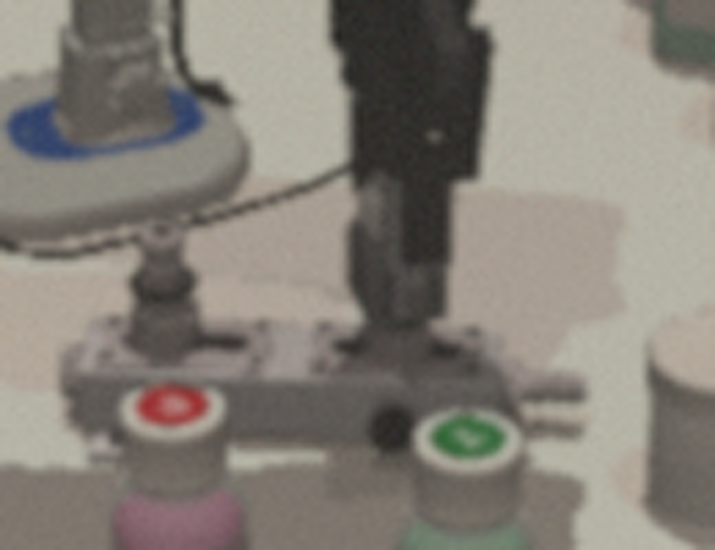

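```bash
python3 - <<'E'
from h import *
fs=np.array([robot.current_contact_force() for _ in range(5)]);print(fs.round(2))
p0=st()
def probe(sgn,d):
    p=np.array(robot.current_tool_pos()); p[2]=.0625
    r=robot.line_to(list(p+sgn*d*fx),velocity=.012,f_stop=2.5); e=st(f"probe{sgn} {r}"); return e
e1=probe(-1,.010); x1=(e1-p0)@fx
robot.line_to(list(p0),velocity=.05)
e2=probe(+1,.013); x2=(e2-p0)@fx
print(x1,x2,"filter axis along fx rel p0:",(x1+x2)/2+.0025)
robot.line_to(list(p0),velocity=.05);st()
E
```

```text
[[ 0.39 -0.8  -0.61]
 [ 0.39 -0.8  -0.61]
 [ 0.39 -0.8  -0.61]
 [ 0.39 -0.8  -0.61]
 [ 0.39 -0.8  -0.61]]
 pos [ 0.5631 -0.4065  0.0627] F [ 0.39 -0.8  -0.61] Fx' -0.67 Fy' -0.59 gap 0.0480 t 8.76
probe-1 True pos [ 0.561  -0.4128  0.0618] F [0.45 2.51 0.84] Fx' 2.54 Fy' 0.26 gap 0.0473 t 9.49
probe1 False pos [ 0.5669 -0.3934  0.0625] F [0.52 0.07 0.41] Fx' 0.21 Fy' -0.48 gap 0.0472 t 11.08
-0.0066583087040592796 0.013653943433814939 filter axis along fx rel p0: 0.00599781736487783
 pos [ 0.5625 -0.4075  0.0626] F [ 0.08 -0.12 -0.06] Fx' -0.10 Fy' -0.11 gap 0.0476 t 11.51
```

```bash
python3 - <<'E'
from h import *
s=avg("scene",4);t=avg("top",4)
crop("scene",s,(282,180),80,70,8,"pics/s3.png",1.4);crop("top",t,(242,180),70,70,8,"pics/t3.png",2.2); st()
E
```

```text
pos [ 0.5633 -0.4062  0.0627] F [ 0.11 -0.14 -0.24] Fx' -0.11 Fy' -0.15 gap 0.0476 t 11.91
```

View pics/s3.png

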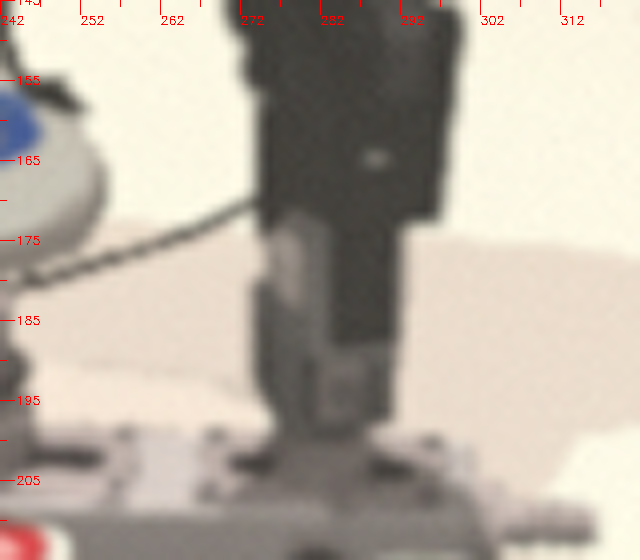

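View pics/t3.png

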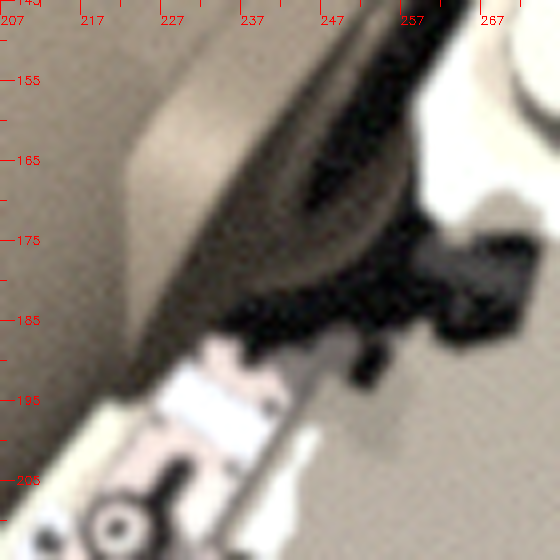

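```bash
python3 - <<'E'
from h import *
p=np.array([.563,-.4064,0])
for z in (.045,.052,.06,.07):
  for w in(-.011,.011):
    print(z,w,proj("scene",p-.024*fx+w*fy+[0,0,z]).round(1),proj("scene",p-.033*fx+w*fy+[0,0,z]).round(1))
A=np.array([.5633,-.4038,0]); print("button mid",proj("scene",A-.02*fx+[0,0,.064]))
E
```

```text
0.045 -0.011 [290.5 204.5] [291.7 207. ]
0.045 0.011 [279.  205.9] [280.1 208.4]
0.052 -0.011 [290.5 201.3] [291.7 203.8]
0.052 0.011 [279.1 202.7] [280.2 205.2]
0.06 -0.011 [290.6 197.7] [291.8 200.2]
0.06 0.011 [279.1 199. ] [280.2 201.6]
0.07 -0.011 [290.7 193.1] [291.9 195.6]
0.07 0.011 [279.1 194.4] [280.2 196.9]
button mid [283.83448777 194.74935209]
```

```bash
python3 - <<'E'
from h import *
p0=np.array([.5629,-.4064,.0622])
for d in (.004,.007,.010,.0125):
    r=robot.line_to(list(p0+d*fx),velocity=.03,f_stop=4); st(f"{d} {r}")
    if r: break
s=avg("scene",2)
crop("scene",s,(282,180),80,70,8,"pics/s4.png",1.4)
E
```

```text
0.004 False pos [ 0.5644 -0.4018  0.0622] F [-0.46  0.18 -0.05] Fx' 0.05 Fy' 0.50 gap 0.0478 t 12.19
0.007 False pos [ 0.5651 -0.3992  0.0622] F [0.72 0.41 0.64] Fx' 0.60 Fy' -0.57 gap 0.0473 t 12.44
0.01 False pos [ 0.5659 -0.3964  0.0622] F [ 0.12 -0.09 -0.35] Fx' -0.05 Fy' -0.14 gap 0.0476 t 12.69
0.0125 False pos [ 0.5665 -0.394   0.0622] F [ 0.02  0.23 -0.14] Fx' 0.23 Fy' 0.04 gap 0.0475 t 12.94
```

View pics/s4.png

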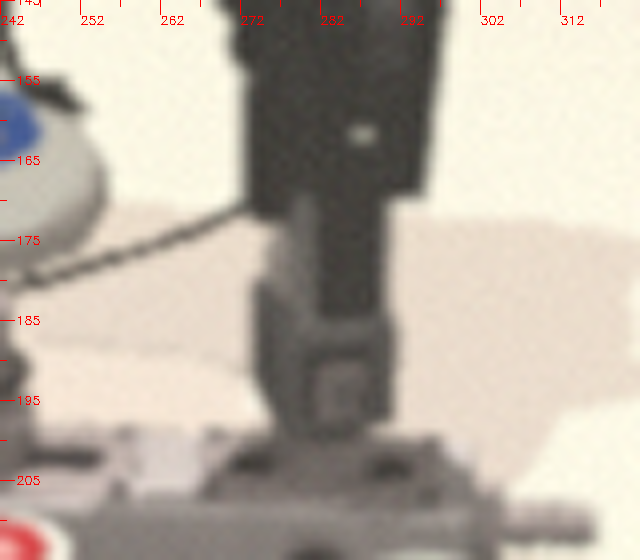

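```bash
python3 - <<'E'
from h import *
p=np.array([.5635,-.4042,0])
for z in (.185,.20,.21,.22): print(z,[proj("scene",p+s*fx+[0,0,z]).round(1) for s in (-.028,.028)])
p=np.array([.5665,-.394,0])
for z in (.045,.06,.07,.08): print(z,[proj("scene",p+s*fx+[0,0,z]).round(1) for s in (-.028,-.024)])
im=cv2.imread("pics/s1.png")
cv2.imwrite("pics/s1z.png",cv2.resize(im[0:200,330:560],None,fx=3,fy=3))
E
```

```text
0.185 [array([285.9, 137. ]), array([278.5, 124.6])]
0.2 [array([286., 129.]), array([278.6, 116.9])]
0.21 [array([286.1, 123.5]), array([278.6, 111.7])]
0.22 [array([286.1, 118. ]), array([278.6, 106.5])]
0.045 [array([283.6, 202.7]), array([283.1, 201.6])]
0.06 [array([283.7, 195.9]), array([283.2, 194.8])]
0.07 [array([283.8, 191.3]), array([283.3, 190.3])]
0.08 [array([283.8, 186.7]), array([283.3, 185.6])]
```

View pics/s1z.png

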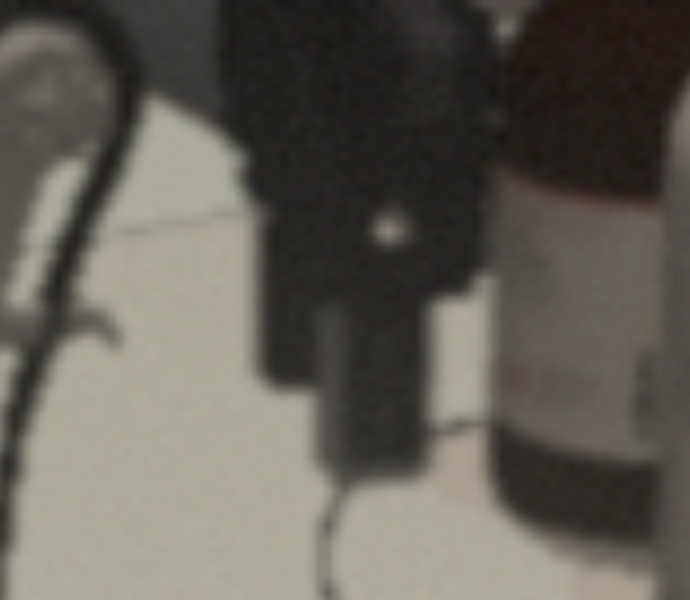

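Each view puts the fingertips near z≈0.08, although the TCP reads 0.062. That makes the tips about 18 mm higher than I assumed, and the probing touched only the cap. I'll re-centre, go lower with a force stop, and look again.

```bash
python3 - <<'E'
from h import *
c=np.array([.5633,-.4038,0])-.0020*fx
robot.line_to([c[0],c[1],.0622],velocity=.05)
print(robot.line_to([c[0],c[1],.042],velocity=.04,f_stop=5)); st("down")
s=avg("scene",2)
crop("scene",s,(282,180),80,70,8,"pics/s5.png",1.4)
E
```

```text
False
down pos [ 0.5628 -0.4057  0.0419] F [-0.36  0.04 -0.75] Fx' -0.06 Fy' 0.35 gap 0.0476 t 14.09
```

View pics/s5.png

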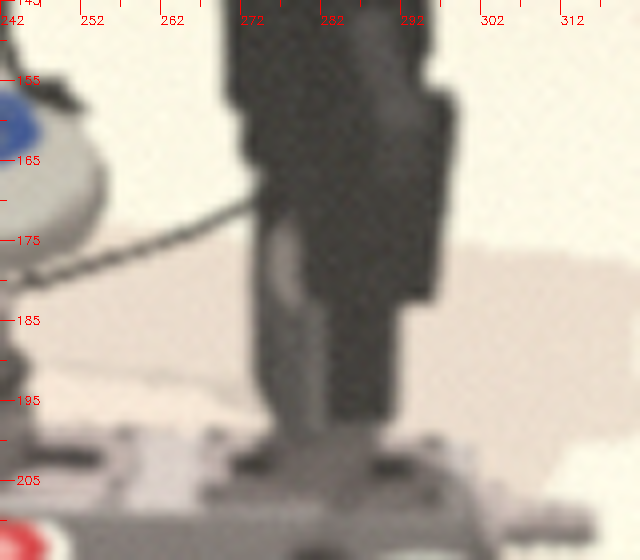

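```bash
python3 - <<'E'
from h import *
c=np.array([.5633,-.4038,0])-.0025*fx; z=.032
print(robot.line_to([c[0],c[1],z],velocity=.04,f_stop=5)); p0=np.array([c[0],c[1],z])
def probe(sgn,d):
    r=robot.line_to(list(p0+sgn*d*fx),velocity=.02,f_stop=3); e=st(f"probe{sgn} {r}"); return e
fingers.gripper_to(0.50)
e1=probe(-1,.010); x1=(e1-p0)@fx
robot.line_to(list(p0),velocity=.06)
e2=probe(+1,.010); x2=(e2-p0)@fx
g=robot.current_finger_gap()*.085
print(x1,x2,"axis along fx rel p0:",(x1+x2)/2+.0025, "gap-35-2=",g-.037,"vs",x2-x1)
robot.line_to(list(p0+ (x1+x2)/2*fx),velocity=.05);st()
s=avg("scene",2)
crop("scene",s,(282,180),80,70,8,"pics/s6.png",1.4)
E
```

```text
False
probe-1 True pos [ 0.5619 -0.4085  0.0314] F [ 0.33 -0.75 -0.13] Fx' -0.63 Fy' -0.53 gap 0.0428 t 15.16
probe1 True pos [ 0.5643 -0.3981  0.0317] F [-0.29 -0.88 -0.34] Fx' -0.93 Fy' 0.04 gap 0.0425 t 15.94
-0.002421899036428006 0.008281790745636066 axis along fx rel p0: 0.00542994585460403 gap-35-2= 0.005500803600848231 vs 0.010703689782064072
 pos [ 0.563  -0.4037  0.0316] F [-0.14  0.41 -0.14] Fx' 0.35 Fy' 0.25 gap 0.0424 t 16.2
```

View pics/s6.png

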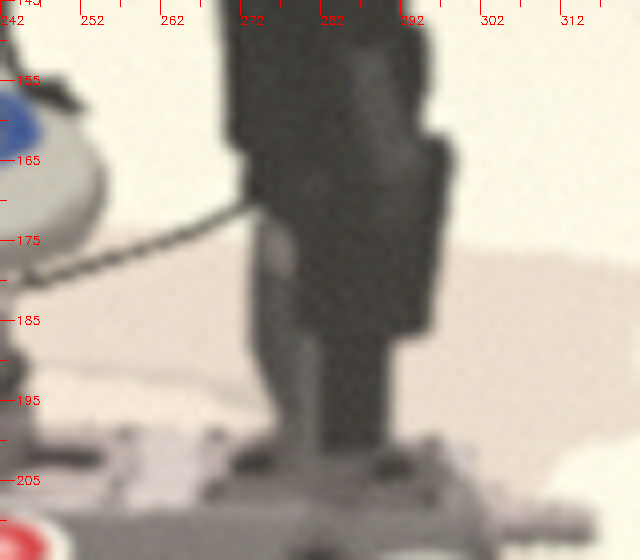

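```bash
python3 - <<'E'
from h import *
F=np.array([.5633,-.4038,0])+.0021*fx
robot.line_to([F[0],F[1],.0315],velocity=.05);st("c")
for o in (.44,.40,.37):
    fingers.gripper_to(o,20); st(f"o{o}")
fingers.gripper_to(.30,20); st("grip")
robot.pause(.1); st("grip")
s=avg("scene",2)
crop("scene",s,(282,180),80,70,8,"pics/s7.png",1.4)
E
```

```text
c pos [ 0.5641 -0.4011  0.0313] F [0.16 0.21 0.56] Fx' 0.24 Fy' -0.10 gap 0.0426 t 16.55
o0.44 pos [ 0.5637 -0.4021  0.0316] F [-0.77 -1.39  0.22] Fx' -1.55 Fy' 0.36 gap 0.0375 t 16.78
o0.4 pos [ 0.5635 -0.4029  0.0317] F [ 0.32 -2.21  0.04] Fx' -2.03 Fy' -0.92 gap 0.0343 t 17.0
o0.37 pos [ 0.5639 -0.4017  0.0316] F [-1.48 -0.72  0.49] Fx' -1.10 Fy' 1.22 gap 0.0315 t 17.22
grip pos [ 0.5642 -0.4011  0.0314] F [-0.16 -1.05  0.56] Fx' -1.05 Fy' -0.14 gap 0.0297 t 17.43
grip pos [ 0.5642 -0.4011  0.0315] F [ 0.01 -0.31  0.31] Fx' -0.29 Fy' -0.10 gap 0.0295 t 17.53
```

View pics/s7.png

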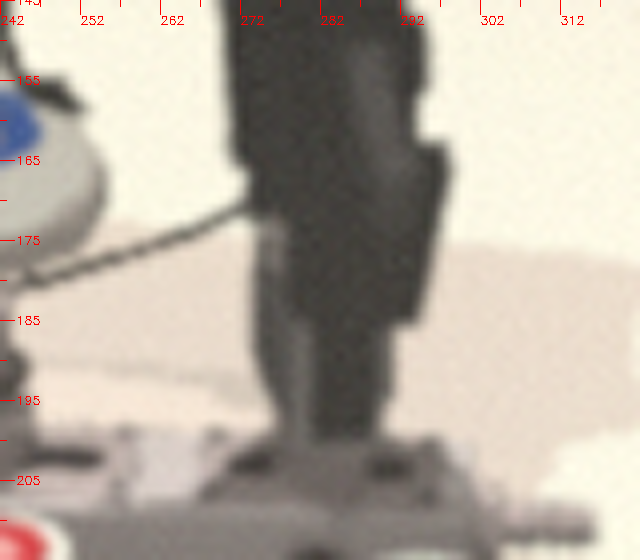

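```bash
python3 - <<'E'
from h import *
fingers.gripper_to(.25,30); p=st("g30")
F=np.array([.5633,-.4038,0])+.0021*fx
for dz in (.004,.012,.045):
    r=robot.line_to([F[0],F[1],.0315+dz],velocity=.03 if dz<.02 else .05,f_stop=12); st(f"{dz} {r}")
    if r: break
s=avg("scene",3)
crop("scene",s,(275,180),100,70,8,"pics/s8.png",1.4)
E
```

```text
g30 pos [ 0.5641 -0.4015  0.0315] F [0.28 0.31 0.12] Fx' 0.37 Fy' -0.19 gap 0.0296 t 17.85
0.004 False pos [ 0.5638 -0.4021  0.0357] F [-0.11  0.07  0.14] Fx' 0.04 Fy' 0.12 gap 0.0295 t 18.13
0.012 False pos [ 0.5642 -0.4019  0.044 ] F [ 0.56  0.34 -1.31] Fx' 0.48 Fy' -0.44 gap 0.0294 t 18.55
0.045 False pos [ 0.5636 -0.4016  0.0763] F [-0.63 -0.62 -1.72] Fx' -0.77 Fy' 0.44 gap 0.0300 t 19.36
```

View pics/s8.png

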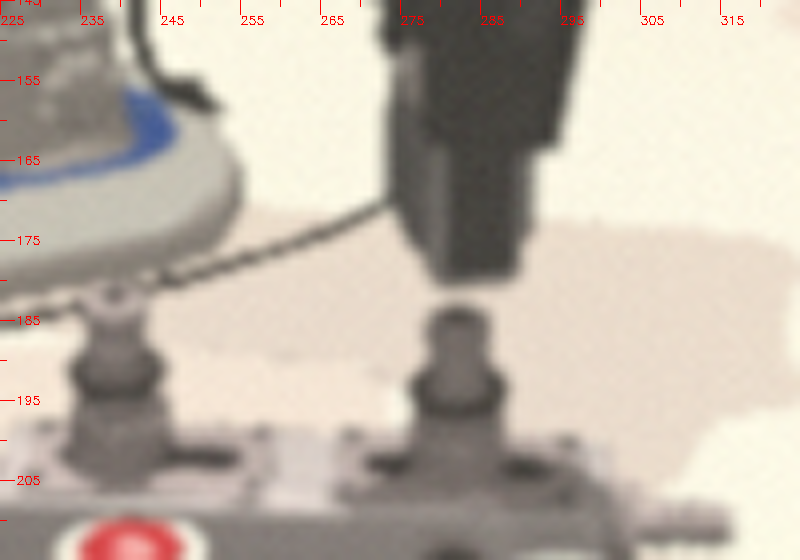

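```bash
python3 - <<'E'
from h import *
P=np.array([.5633,-.4038,0])
for yaw in (57.5,58.2,59):
  u=np.array([-np.sin(np.radians(yaw)),np.cos(np.radians(yaw)),0])
  for s in (.006,.007,.008):
    a=proj("scene",P+[0,0,.05]); b=proj("scene",P+u*(.075+s)+[0,0,.05]); b2=proj("scene",P+u*(.075+s)+[0,0,.0525])
    ta=proj("top",P+[0,0,.097]); tb=proj("top",P+u*(.075+s)+[0,0,.074]);tb2=proj("top",P+u*(.075+s)+[0,0,.0765])
    print(yaw,s,"scene d",(b-a).round(2),(b2-a).round(2),"top d",(tb-ta).round(2),(tb2-ta).round(2))
print("obs scene",(-342/8,-18/8),"obs top",(221.1-240.7,210.7-178.2))
E
```

```text
57.5 0.006 scene d [-41.97  -1.51] [-42.01  -2.62] top d [-19.2   32.08] [-19.32  31.98]
57.5 0.007 scene d [-42.48  -1.53] [-42.53  -2.64] top d [-19.45  32.46] [-19.56  32.36]
57.5 0.008 scene d [-42.99  -1.55] [-43.04  -2.66] top d [-19.7   32.83] [-19.81  32.74]
58.2 0.006 scene d [-42.03  -1.25] [-42.08  -2.36] top d [-18.83  32.31] [-18.94  32.22]
58.2 0.007 scene d [-42.54  -1.26] [-42.6   -2.37] top d [-19.07  32.7 ] [-19.19  32.6 ]
58.2 0.008 scene d [-43.06  -1.28] [-43.11  -2.39] top d [-19.31  33.08] [-19.43  32.98]
59 0.006 scene d [-42.1   -0.94] [-42.15  -2.05] top d [-18.4   32.58] [-18.51  32.48]
59 0.007 scene d [-42.61  -0.95] [-42.66  -2.06] top d [-18.64  32.96] [-18.75  32.87]
59 0.008 scene d [-43.13  -0.96] [-43.18  -2.07] top d [-18.87  33.35] [-18.99  33.25]
obs scene (-42.75, -2.25) obs top (-19.599999999999994, 32.5)
```

The filter is off its port with the button held in. In the scene view the bare nipples are at about (282,184) for the old port and (239,182) for the free one. That puts the free nipple about 82.3 mm along the bar and 2 mm high. I'll move over and feel downward.

```bash
cat >> h.py <<'E'
yw=np.radians(57.8); u=np.array([-np.sin(yw),np.cos(yw),0]); v=np.array([np.cos(yw),np.sin(yw),0])
F=np.array([.5633,-.4038,0])+.0021*fx; T=F+.0823*u
E
python3 - <<'E'
from h import *
robot.line_to([T[0],T[1],.0765],velocity=.08); st("over")
r=robot.line_to([T[0],T[1],.064],velocity=.04,f_stop=5); st(f"{r}")
r=robot.line_to([T[0],T[1],.050],velocity=.015,f_stop=4); st(f"{r}")
s=avg("scene",2);crop("scene",s,(250,180),90,70,8,"pics/s9.png",1.4)
E
```

```text
over pos [ 0.4947 -0.3582  0.0766] F [-0.61 -0.17 -0.7 ] Fx' -0.33 Fy' 0.54 gap 0.0297 t 20.68
False pos [ 0.494  -0.3577  0.0634] F [ 0.09 -0.11 -1.14] Fx' -0.08 Fy' -0.12 gap 0.0295 t 21.15
False pos [ 0.4943 -0.358   0.0501] F [-0.56 -0.73 -0.86] Fx' -0.86 Fy' 0.34 gap 0.0295 t 22.23
```

View pics/s9.png

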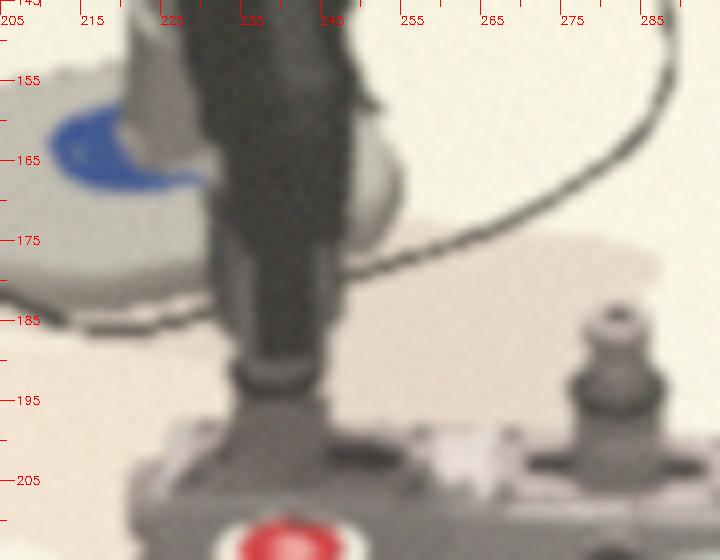

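```bash
python3 - <<'E'
from h import *
for z in (.042,.038,.036,.034,.0325,.031,.0295):
    r=robot.line_to([T[0],T[1],z],velocity=.02,f_stop=9); robot.pause(.05); st(f"{z} {r}")
    if r: break
s=avg("scene",2);crop("scene",s,(250,180),90,70,8,"pics/s10.png",1.4)
E
```

```text
0.042 False pos [ 0.4942 -0.3579  0.042 ] F [ 1.38 -0.65 -0.17] Fx' -0.25 Fy' -1.51 gap 0.0294 t 22.93
0.038 False pos [ 0.4942 -0.3579  0.0379] F [-0.1   0.33 -0.84] Fx' 0.29 Fy' 0.19 gap 0.0298 t 23.33
0.036 False pos [ 0.4942 -0.3579  0.0359] F [-0.32  0.81 -0.19] Fx' 0.70 Fy' 0.53 gap 0.0295 t 23.63
0.034 False pos [ 0.4944 -0.358   0.0342] F [0.88 0.38 0.25] Fx' 0.61 Fy' -0.74 gap 0.0294 t 23.93
0.0325 False pos [ 0.4944 -0.3581  0.0327] F [-0.25 -0.12  0.63] Fx' -0.19 Fy' 0.21 gap 0.0299 t 24.23
0.031 False pos [ 0.4944 -0.358   0.0311] F [1.1  0.13 1.1 ] Fx' 0.43 Fy' -1.02 gap 0.0301 t 24.53
0.0295 False pos [ 0.4944 -0.3581  0.0296] F [ 0.37 -0.21  2.21] Fx' -0.10 Fy' -0.41 gap 0.0292 t 24.83
```

View pics/s10.png

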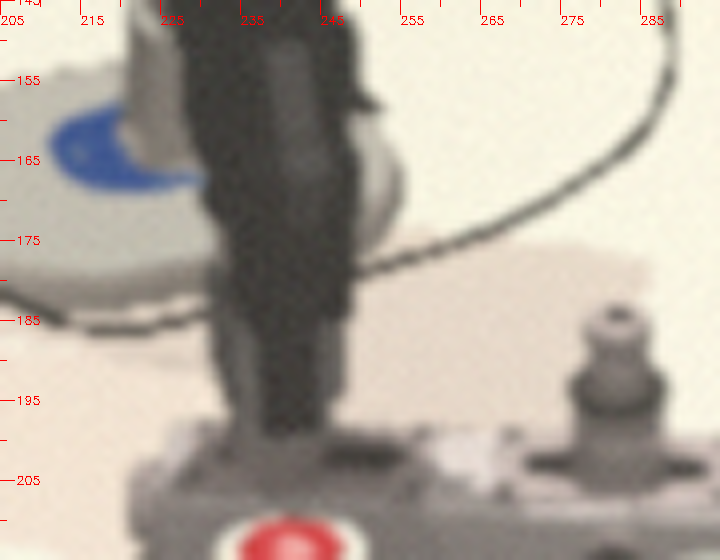

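```bash
python3 - <<'E'
from h import *
for z in (.0285,.0275,.0265,.0255,.0245):
    r=robot.line_to([T[0],T[1],z],velocity=.015,f_stop=6); 
    fz=[]
    for _ in range(4): robot.pause(.03); fz.append(robot.current_contact_force()[2])
    st(f"{z} {r} fz {np.mean(fz):.2f}")
    if r or np.mean(fz)>6: break
E
```

```text
0.0285 False fz 2.76 pos [ 0.4944 -0.358   0.0286] F [0.5  0.66 2.87] Fx' 0.77 Fy' -0.30 gap 0.0292 t 25.32
0.0275 False fz 3.02 pos [ 0.4943 -0.358   0.0276] F [0.46 0.62 3.46] Fx' 0.72 Fy' -0.27 gap 0.0294 t 25.7
0.0265 False fz 4.31 pos [ 0.4944 -0.358   0.0267] F [ 0.48 -0.15  4.62] Fx' -0.01 Fy' -0.50 gap 0.0296 t 26.08
0.0255 False fz 8.39 pos [ 0.4944 -0.3581  0.0266] F [-0.89  0.82  8.63] Fx' 0.54 Fy' 1.08 gap 0.0296 t 26.47
```

The hard stop is at TCP z≈0.0266, so home is about 2 mm higher. I'll back off to just below home and release.

```bash
python3 - <<'E'
from h import *
robot.line_to([T[0],T[1],.0281],velocity=.015); st("home?")
for o in (.37,.40,.44,.56):
    fingers.gripper_to(o); st(f"o{o}")
robot.line_to([T[0],T[1],.085],velocity=.08,f_stop=6); st("up")
robot.line_to([T[0],T[1],.16],velocity=.15,f_stop=6); st("up")
s=avg("scene",4);t=avg("top",1);crop("scene",s,(250,180),90,70,8,"pics/s11.png",1.4)
E
```

```text
home? pos [ 0.4943 -0.358   0.0279] F [ 0.85 -0.28  2.98] Fx' -0.04 Fy' -0.89 gap 0.0299 t 26.79
o0.37 pos [ 0.4941 -0.3582  0.0279] F [ 0.89 -2.38  2.85] Fx' -2.04 Fy' -1.51 gap 0.0315 t 27.01
o0.4 pos [ 0.4937 -0.3591  0.028 ] F [-0.42 -2.95  2.06] Fx' -2.96 Fy' -0.41 gap 0.0340 t 27.23
o0.44 pos [ 0.4938 -0.3581  0.0279] F [-0.7  -2.78  1.66] Fx' -2.86 Fy' -0.10 gap 0.0377 t 27.44
o0.56 pos [ 0.4941 -0.3561  0.0274] F [ 0.6  -0.92 -0.51] Fx' -0.72 Fy' -0.83 gap 0.0475 t 27.71
up pos [ 0.4938 -0.3576  0.0845] F [-0.4   0.29 -1.82] Fx' 0.17 Fy' 0.46 gap 0.0481 t 28.57
up pos [ 0.4936 -0.3575  0.1589] F [ 0.06 -0.58 -0.25] Fx' -0.54 Fy' -0.22 gap 0.0479 t 29.22
```

View pics/s11.png

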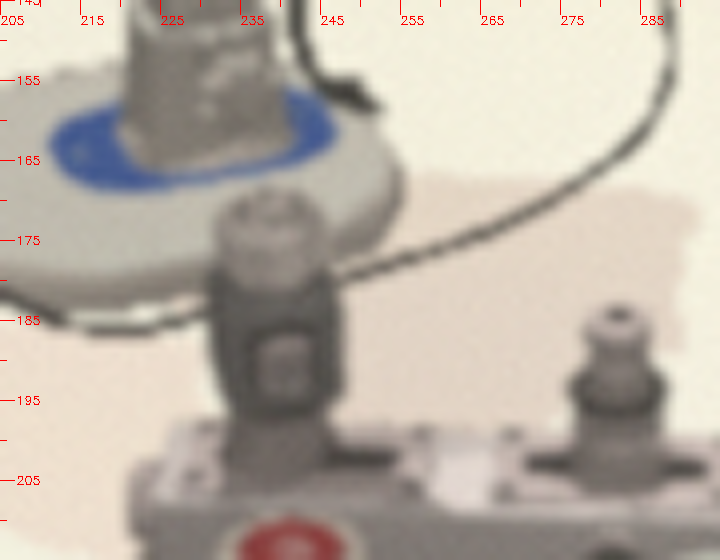

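```bash
python3 - <<'E'
from h import *
P=np.array([.5633,-.4038,0]);a=proj("scene",P+[0,0,.097])
for dz in (0,.002,.007,.009):
    print(dz,(proj("scene",P+.0823*u+[0,0,.097+dz])-a).round(2))
d=np.load("av.npz")['s']; s=avg("scene",4)
A=d[160:210,262:302];B=s[160:210,220:260]
k=np.hstack([A*1.2,B*1.5]);cv2.imwrite("pics/cmp.png",cv2.resize(np.clip(k,0,255).astype(np.uint8)[:,:,::-1],None,fx=10,fy=10,interpolation=cv2.INTER_CUBIC))
E
```

```text
0 [-43.84  -1.31]
0.002 [-43.88  -2.24]
0.007 [-43.98  -4.59]
0.009 [-44.03  -5.54]
```

View pics/cmp.png

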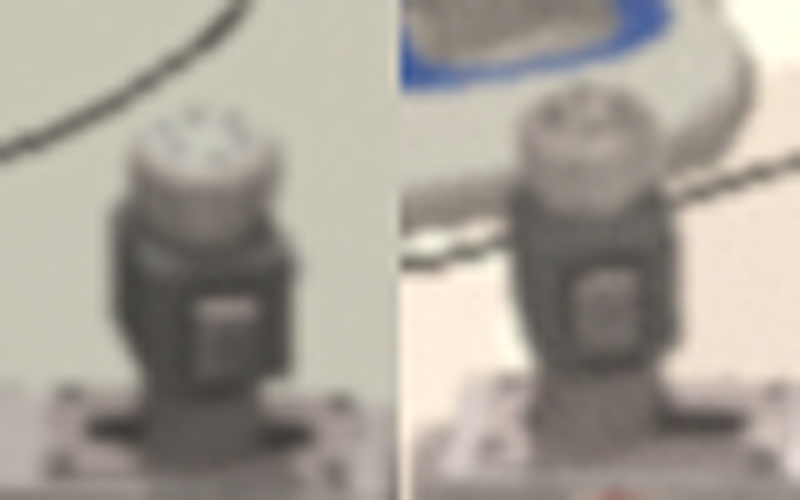

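The cap and button sit 2.7–2.8 rows higher than at the start. Home predicts about 2.2–2.5 rows and the safety catch about 5.5, so this looks like home. I'll confirm with a gentle push on the cap.

```bash
python3 - <<'E'
from h import *
fingers.gripper_to(0.0,20); st()
r=robot.line_to([T[0],T[1],.110],velocity=.08,f_stop=6); st(f"{r}")
r=robot.line_to([T[0],T[1],.060],velocity=.02,f_stop=5); p=st(f"touch {r}")
if r:
    z0=p[2]
    for k in range(1,7):
        robot.line_to([T[0],T[1],z0-.0008*k],velocity=.01,f_stop=8); robot.pause(.06)
        f=np.mean([robot.current_contact_force()[2] for _ in range(1)]); q=st(f"k{k}")
        if f>12: break
robot.line_to([T[0],T[1],.16],velocity=.12); st("up")
s=avg("scene",4);crop("scene",s,(250,180),90,70,8,"pics/s12.png",1.4)
E
```

```text
pos [ 0.4942 -0.358   0.16  ] F [ 0.23 -0.44  0.15] Fx' -0.36 Fy' -0.34 gap -0.0002 t 30.18
False pos [ 0.4946 -0.3582  0.1104] F [ 0.18 -0.15  0.44] Fx' -0.09 Fy' -0.21 gap 0.0002 t 30.96
touch True pos [ 0.4945 -0.3582  0.0808] F [-0.64  0.89  3.28] Fx' 0.68 Fy' 0.86 gap 0.0004 t 32.43
k1 pos [ 0.4946 -0.3582  0.0808] F [-1.09  0.95  5.76] Fx' 0.62 Fy' 1.31 gap 0.0006 t 32.74
k2 pos [ 0.4947 -0.3583  0.0806] F [-1.09  1.62  7.69] Fx' 1.26 Fy' 1.50 gap 0.0002 t 33.05
k3 pos [ 0.4949 -0.3584  0.0806] F [-1.62  1.41 10.79] Fx' 0.91 Fy' 1.95 gap 0.0000 t 33.36
k4 pos [ 0.4951 -0.3585  0.0805] F [-2.6   2.7  12.67] Fx' 1.88 Fy' 3.25 gap 0.0002 t 33.67
up pos [ 0.4935 -0.3574  0.1587] F [ 0.31  0.49 -0.46] Fx' 0.55 Fy' -0.17 gap 0.0001 t 34.5
```

View pics/s12.png

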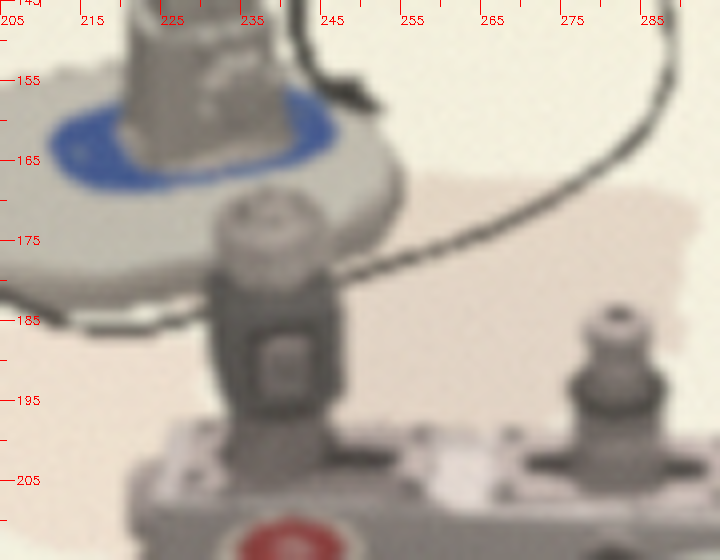

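```bash
python3 - <<'E'
from h import *
a=cv2.imread("pics/s11.png",0).astype(float)[170:440,190:360];b=cv2.imread("pics/s12.png",0).astype(float)[170:440,190:360]
print("shift raw px",np.array(cv2.phaseCorrelate(a,b))/8)
# unbiased cam offset from first fit (+.4,-.8)
off=np.array([.4,-.8])
s=avg("scene",6);np.save("fin.npy",s)
x0,y0,k=215,160,12
outs=[]
for name,press in(("out",.020),("in",.0152)):
    I=cv2.resize(np.clip(s[y0:y0+48,x0:x0+33]*1.7,0,255).astype(np.uint8),None,fx=k,fy=k,interpolation=cv2.INTER_CUBIC)
    C=np.array([.5633,-.4038,0])+.0823*u+[0,0,.051]
    sq=((1,1),(-1,1),(-1,-1),(1,-1),(1,1))
    cur=[[C-press*fx+fy*.006*p+[0,0,.015+.007*q] for p,q in sq],[C-.015*fx+fy*.015*p+[0,0,.015+.015*q] for p,q in sq],
         [C+[.0135*np.cos(t),.0135*np.sin(t),.048] for t in np.linspace(0,6.3,40)]]
    for c,col in zip(cur,((255,0,0),(0,255,255),(0,255,0))):
        q=np.array([proj("scene",P)+off for P in c]);cv2.polylines(I,[np.round((q-[x0,y0]+.5)*k-.5).astype(np.int32)],False,col,1,cv2.LINE_AA)
    outs.append(I)
cv2.imwrite("pics/btn.png",np.hstack(outs)[:,:,::-1])
E
```

```text
Traceback (most recent call last):
ValueError: setting an array element with a sequence. The requested array has an inhomogeneous shape after 1 dimensions. The detected shape was (2,) + inhomogeneous part.
```

```bash
python3 - <<'E'
from h import *
a=cv2.imread("pics/s11.png",0).astype(float)[170:440,190:360];b=cv2.imread("pics/s12.png",0).astype(float)[170:440,190:360]
print("shift raw px",np.array(cv2.phaseCorrelate(a,b)[0])/8)
off=np.array([.4,-.8])
s=avg("scene",6);np.save("fin.npy",s)
x0,y0,k=215,160,12
outs=[]
for name,press in(("raw",None),("out",.020),("in",.0152)):
    w=22;x0=228
    I=cv2.resize(np.clip(s[y0:y0+48,x0:x0+w]*1.7,0,255).astype(np.uint8),None,fx=k,fy=k,interpolation=cv2.INTER_CUBIC)
    if press:
      C=np.array([.5633,-.4038,0])+.0823*u+[0,0,.051]
      sq=((1,1),(-1,1),(-1,-1),(1,-1),(1,1))
      cur=[[C-press*fx+fy*.006*p+[0,0,.015+.007*q] for p,q in sq],[C-.015*fx+fy*.015*p+[0,0,.015+.015*q] for p,q in sq],
         [C+[.0135*np.cos(t),.0135*np.sin(t),.048] for t in np.linspace(0,6.3,40)]]
      for c,col in zip(cur,((255,0,0),(0,255,255),(0,255,0))):
        q=np.array([proj("scene",P)+off for P in c]);cv2.polylines(I,[np.round((q-[x0,y0]+.5)*k-.5).astype(np.int32)],False,col,1,cv2.LINE_AA)
    outs.append(I)
cv2.imwrite("pics/btn.png",np.hstack(outs)[:,:,::-1])
E
```

```text
shift raw px [-0.00241614  0.0030792 ]
```

View pics/btn.png

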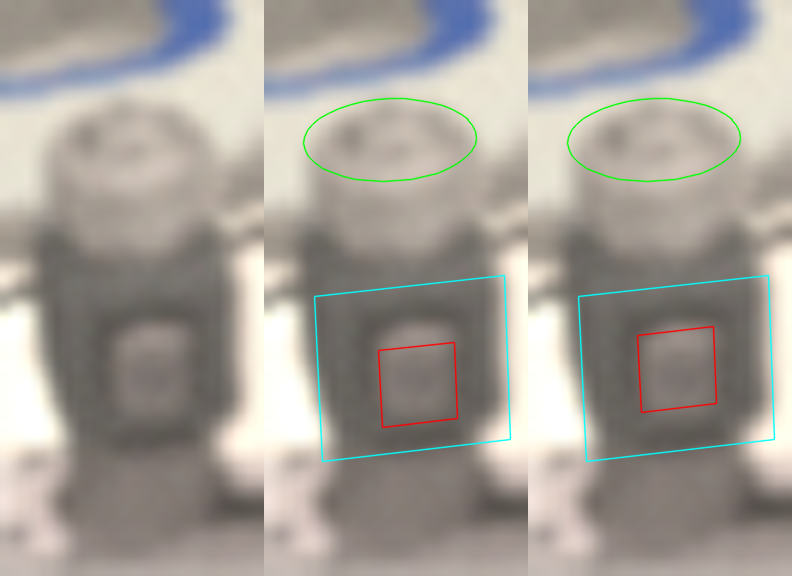

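```bash
python3 - <<'E'
from h import *
robot.line_to([T[0]-.06,T[1]+.02,.25],velocity=.2); st()
t=avg("top",4);crop("top",t,(240,190),80,72,8,"pics/tf.png",2.2)
E
```

```text
pos [ 0.4344 -0.3376  0.2492] F [ 0.63 -0.09 -0.09] Fx' 0.08 Fy' -0.63 gap 0.0001 t 35.7
```

View pics/tf.png

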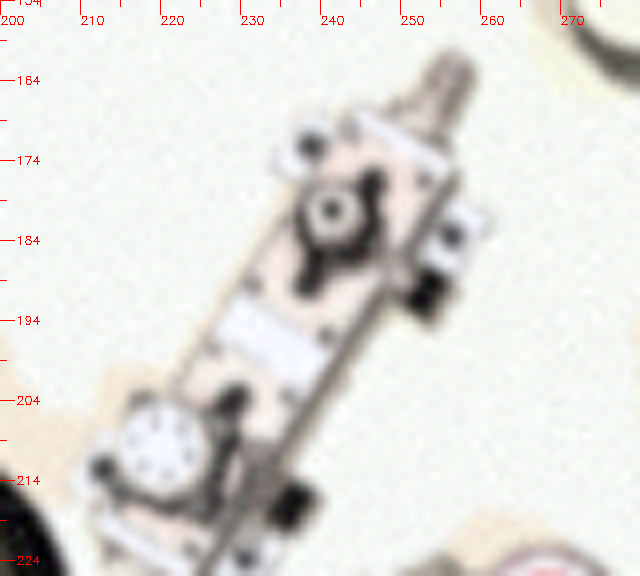

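The top view shows the cap upright over the free port, at about (220,209), with the old nipple bare at (241,180). The gripper is clear, so I'm handing in.

```bash
python3 -c "
from station import *
workorder.close_job()"
```

```text
the job is handed in; nothing more can be done
```

I moved the white-capped filter to the free port and handed the job in at about 36 s. My checks say it is latched home, but whether the button is fully out was only confirmed by feel.

**What I did:** I gripped the filter across its button until it was flush (gap 29.6 mm) and pulled it straight up with almost no resistance. I then lowered it over the free nipple, which I had located by camera about 7 mm off the slot's middle and 2 mm high. I pushed it to the hard stop, where the wrist force read about 8.6 N, backed off to home height and released.

**Checks that agreed:**
- **Height:** cap and button sit 2.7–2.8 pixel rows higher than before the move. Home predicts about 2.2–2.5 rows and the safety catch about 5.5.
- **Push test:** a push of about 12.7 N on the cap met a rigid stop, and the filter had not moved in the picture afterwards.
- **Button by feel:** on release the button still pushed on the finger at a 37.7 mm gap, so its tooth is in a groove.
- **Forces:** the wrist force never read more than about 13 N, below the 25 N limit.
- **Bystanders:** no contact with the vials or pot was noticed, but I did not re-measure their positions.

**Checks that failed or disagreed:**
- **Finger height:** the fingertips sat about 18 mm above the reported tool point rather than below it. My first side probes therefore touched only the cap, and I corrected by eye and touch.
- **Button in the picture:** the overlay could not clearly tell a button that was out from one pressed in.

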